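# Last foot for the olive pot

### The arm

A 6-joint arm with a two-finger parallel gripper is mounted at the origin on the work surface. World frame = base frame: x ahead of the robot, y to its left, z up, the work surface at z = 0. Lengths are in m, angles in rad, forces in N, time in s.
With the tool pointing down it reaches from about 0.275 to 0.725 m from the base axis. Payload 15.9 kg.
Tool frame: the origin (TCP) lies between the finger pads; the fingertips stand 17 mm ahead of it and the grasp point (between the pads) lies 2 mm behind it (robot.tcp_to_tips is the distance from the TCP to the fingertips, in m); z points along the fingers, y is the direction in which the jaws open and shut (so a half turn about z gives the same grasp; the last joint's range is limited). The gripper opens to 85 mm and grips with 20 to 120 N. Pads are 22 mm wide; open, the fingers measure 114 mm over their backs; the gripper's body (76 mm by 85 mm) begins 54 mm behind the grasp point. The pads swing forward as they close: fully open they stand 13 mm farther back than shut.
Start: joints at [1.147, 0.213, -0.034, 1.323, 0, 1.571], TCP at [0.206, 0.456, 0.248] pointing down, gripper open.
Joint ranges: [-2.98, 2.98], [-0.74, 1.72], [-1.14, 1.35], [-2.1, 2.04], [-1.57, 1.44], [-3.14, 3.14]. Speed limits (rad/s): [1.89, 1.89, 2.39, 2.57, 3.14, 3.14].

### API

Orientations are given as a unit quaternion [x, y, z, w].
In Python, from rig import robot, get_image, get_calibration gives the robot as it stands.
- The arm moves only by the tool play_rows, never from a script. Its argument "steps" is a list of rows, each a list of 7 numbers: the shift along the tool's x, y, z in mm, then the turn, a rotation vector about the tool's x, y, z in degrees, then the finger opening in mm, from 0 to 85.4. In form: [[x, y, z, wx, wy, wz, fingers], ...]. A call has 1 to 20 rows; each row shifts and turns the commanded pose from where the row before left it, along the tool's axes as they then stand; what a row does not reach is not made up. A row lasts 1/8 s, in which the tool goes at most 62.5 mm and 10.7 degrees, less where a joint would pass 70% of its speed; a pose out of reach is approached as far as the arm can. A call is refused whole if a number of a shift passes 62.5 or a number of a turn 10.7, either way. A call with a gripper value outside its range is refused whole. The fingers move at their own pace and stop on an object; the grip force is fixed at half the most. Time passes only in rows, so rows that do not move let the fingers close. It gives the time, the measured TCP pose, the force and the opening at its end, in the units of the state.
- robot.get_state(): the state, without advancing time (a new reading comes with each control period).
- get_image(name): name is "side" or "top"; returns (picture, depth): 420x560x3 uint8, blue, green, red; 420x560 float32, m along the optical axis (not along the pixel's ray), 0 where there is no reading.
- get_calibration(name): a dict with "intrinsics" (3x3 intrinsics, pixels), "k1" (the pictures are not rectified: a ray, as slopes to the right and down, at radius r is drawn at 1 + k1 r^2 times it, then the intrinsics apply), "eye" and "orientation" of the camera in the world. Camera axes: x right, y up, looking along -z (the intrinsics and any distortion apply to the point x, -y, -z); pixel columns grow to the right and rows downward; lengths in m; the calibration is good to about 2 mm. A picture is of the moment at which its call begins. get_calibration takes no time and is no camera call.
- robot.finish_job(): hands the job in, once; it reports no verdict.
The state is a dict: "t": time; "q": joint angles; "joint_velocities": joint speeds; "joint_torque": joint torques, N m; "tool_pos": TCP position; "eef_rot": TCP orientation; "force": force on the tool from outside, world axes, zero at the start; "torque": the same for the moment, N m; "gripper_width": opening from 0.0 (shut) to 1.0 (fully open).
Only numpy, scipy, OpenCV 4.12 (cv2) and the standard library are available. Lean on these libraries where they do the work, as an engineer would, in place of code of your own. Each camera call takes 0.05 s, during which the arm holds its last target. There are 200 camera calls.

### The job

The upturned olive pot is one foot short. With a fingertip on its top and only light pressure (under 12 N, the tray floor is thin), slide the plain silicone foot (the one without a screw hole) out of the row until it lies on the tray floor at least 20 mm clear of the others, leaving the three screw feet where they are. Then pick it up, set it flat in the empty seat in the pot's base, press it home with a steady 10 N or so for a second (never 25 N) and let go, without shifting the pot or anything else on the table.

Things in the scene. Friction and masses are not known exactly. Their poses are not given: they have to be found in the camera images.
- tray: white plastic seedling tray, 200 (x) by 270 mm (y), fixed; it lies on a mat of uncertain thickness, so its height varies by some mm. Origin under its centre, z up. Floor surface at z = 4 mm; walls 24 mm high. Along the +x wall (inner face x = 97 mm) stand, from -y to +y, screw foot a, the plain foot, screw feet b and c, each touching the wall and the next. The rest is empty: the plain foot's only way out is towards -x
- plain_foot_mid (a point): plain stick-on silicone pot foot, grey disc 38 mm across, 14 mm high (2 mm higher than its neighbours), flat top without a hole; loose, about 18 g; yields less than 0.1 mm per newton pressed from above; friction on the tray about 0.4. The point is its centre half-way up, z up; axes start as the tray's. It touches the wall and screw feet a and b, so no finger fits beside or behind it
- plain_foot: the same plain foot, with the origin at the centre of its underside. Dragged by a finger that presses near its front edge it tips forward; pressed at the middle or a little behind with a steady 4 to 6 N and drawn slowly (about 20 mm/s) it follows flat, lagging some mm behind the finger. Pressing it is felt only by force: its measured height is not good to better than 2 mm
- screw_foot_a: screw-on silicone pot foot, grey disc 38 mm across and 12 mm high with a 21 mm screw hole in its top, standing in the row; loose, 14 g; must not be moved. Origin at the centre of its underside
- screw_foot_b: screw-on silicone pot foot, grey disc 38 mm across and 12 mm high with a 21 mm screw hole in its top, standing in the row; loose, 14 g; must not be moved. Origin at the centre of its underside
- screw_foot_c: screw-on silicone pot foot, grey disc 38 mm across and 12 mm high with a 21 mm screw hole in its top, standing in the row; loose, 14 g; must not be moved. Origin at the centre of its underside
- olive_pot: olive ceramic pot upside down on a board: 180 mm across at the rim, 136 mm at the flat base on top, 118 mm above its rim; 0.95 kg, loose, must stay put. Origin at the rim's centre. Three seats 42 mm across and 5 mm deep lie 42 mm from its axis, 120 degrees apart; the one at its +x is empty, the other two hold plain feet standing 9 mm above the base. Drain hole in the middle
- empty_seat (a point): centre of the floor of the empty seat, 113 mm above the pot's rim, 5 mm below the surrounding base; axes as the pot's. A foot that is home stands with its underside here, its middle 7 mm higher and its top 14 mm higher
- pot_board: round wooden work board 210 mm across under the pot, fixed; the thickness differs from board to board, its top is 18 to 26 mm above the table. Origin on its axis, 26 mm below its top
- root_rake: bystander: steel three-tine root rake with wooden handle, 290 mm long, lying beyond the tray and pot; leave alone. Origin underneath, 162 mm from the handle's end, x along the tool to the tines
- dibber: bystander: wooden dibber 180 mm long, 25 mm thick, lying to the right of the work; leave alone. Origin under its middle, x along it
- feed_tin: bystander: plant-feed tin, 68 mm across, 95 mm high; leave alone. Origin under its centre
- label_cup: bystander: white ceramic cup, 68 mm across, 85 mm high; leave alone. Origin under its centre

How it is judged:
On the way, in this order (a step that is already met when the one before it is completed fails the run):
1. the plain foot lies flat on the tray floor, at least 20 mm clear of every screw foot (horizontal distance between plain_foot and screw_foot_a above 0.058 m and horizontal distance between plain_foot and screw_foot_b above 0.058 m and horizontal distance between plain_foot and screw_foot_c above 0.058 m and z of plain_foot_mid in the frame of tray between 0.008 and 0.0135 m and angle between plain_foot's own z axis and vertical below 0.08 rad and x of plain_foot_mid in the frame of tray between -0.1 and 0.1 m and y of plain_foot_mid in the frame of tray between -0.135 and 0.135 m), for 0.2 s.
2. the plain foot sits in the empty seat and is pressed into it with a steady 7 to 15 N for half a second (horizontal distance between plain_foot_mid and empty_seat below 0.003 m and z of plain_foot_mid in the frame of empty_seat between 0.0045 and 0.0085 m and angle between plain_foot's own z axis and vertical below 0.07 rad and contact force between plain_foot and olive_pot between 7 and 15 N), for 0.5 s.
At the end, for the whole second after the job is handed in: The plain foot is at rest in the empty seat: its centre within 3 mm of the seat's centre, its middle no more than 8.5 mm above the seat floor, tilted less than 0.07 rad; the pot stands upright within 15 mm of its start, each screw foot is within 4 mm and each bystander within 20 mm of its start (horizontal distance between plain_foot_mid and empty_seat below 0.003 m and z of plain_foot_mid in the frame of empty_seat between 0.0045 and 0.0085 m and angle between plain_foot's own z axis and vertical below 0.07 rad and linear speed of each of plain_foot, olive_pot below 0.01 m/s and angle between olive_pot's own z axis and vertical below 0.03 rad and distance of olive_pot from where it was at the start of the episode below 0.015 m and distance of each of screw_foot_a, screw_foot_b, screw_foot_c from where it was at the start of the episode below 0.004 m and distance of each of root_rake, dibber, feed_tin, label_cup from where it was at the start of the episode below 0.02 m); the robot touches nothing.
It fails at once if the plain foot is lifted or tipped out of the row before it is 20 mm clear of the screw feet (z of plain_foot_mid in the frame of tray between 0.018 and 0.03 m and (horizontal distance between plain_foot and screw_foot_a below 0.058 m or horizontal distance between plain_foot and screw_foot_b below 0.058 m or horizontal distance between plain_foot and screw_foot_c below 0.058 m)).
It fails at once if while it is less than 20 mm clear of a screw foot, the plain foot is pressed against the thin tray with more than 12 N (contact force between plain_foot and tray above 12 N and (horizontal distance between plain_foot and screw_foot_a below 0.058 m or horizontal distance between plain_foot and screw_foot_b below 0.058 m or horizontal distance between plain_foot and screw_foot_c below 0.058 m)).
It fails at once if the plain foot is pressed against the pot with more than 25 N (contact force between plain_foot and olive_pot above 25 N).
It fails at once if a screw foot is moved by more than 4 mm (distance of any of screw_foot_a, screw_foot_b, screw_foot_c from where it was at the start of the episode above 0.004 m).
It fails at once if the pot is shifted by more than 15 mm or tipped, or a bystander is moved by more than 20 mm (distance of olive_pot from where it was at the start of the episode above 0.015 m or angle between olive_pot's own z axis and vertical above 0.06 rad or distance of any of root_rake, dibber, feed_tin, label_cup from where it was at the start of the episode above 0.02 m).
It also fails if it takes over 72 s, if anything falls off the work surface, if the arm or the gripper's body presses on something with over 40 N, if the wrist force passes 120 N, or if a joint passes its speed limit or range.

## Working session

There is one attempt and no reset: what is moved stays moved. The work goes in short steps, Python scripts to look and compute and a tool call to move; the robot and the scene stay as the last step left them, time stands still between calls to the robot, and variables do not carry over. Pictures are saved under pics/ and viewed, about 8 in all and at most 12, crops included, and the job is handed in when it is done.

Besides the shell and the picture viewer there is one more tool, called after "Call:" as a command line: name --pt "numbers of a row" for each row, then --argument value for the rest. play_rows: Moves the arm, as the interface text tells. Its arguments: {"type":"object","properties":{"steps":{"type":"array","items":{"type":"array","items":{"type":"number"}}}},"required":["steps"]}

```bash
ls; mkdir -p pics; cat > h.py <<'E'
import numpy as np, cv2
from rig import robot, get_image, get_calibration
from scipy.spatial.transform import Rotation as R
def cal(n):
    c=get_calibration(n); return np.array(c["intrinsics"]),c["k1"],np.array(c["eye"]),R.from_quat(c["orientation"]).as_matrix()
def rays(n,uv):
    K,k1,e,M=cal(n); uv=np.atleast_2d(np.float64(uv))
    s=cv2.undistortPoints(uv.reshape(-1,1,2),K,np.array([k1,0,0,0,0.])).reshape(-1,2)
    return e,s,np.c_[s[:,0],-s[:,1],-np.ones(len(s))]@M.T
def plane(n,uv,z):
    e,s,d=rays(n,uv); return e+d*((z-e[2])/d[:,2])[:,None]
def pts(n,uv,dep):
    e,s,d=rays(n,uv); return e+d*np.asarray(dep).reshape(-1,1)
def proj(n,p):
    K,k1,e,M=cal(n); c=(np.atleast_2d(p)-e)@M; s=np.c_[c[:,0],-c[:,1]]/(-c[:,2:]); s=s*(1+k1*(s**2).sum(1,keepdims=True)); return s@K[:2,:2].T+K[:2,2]
def cloud(n,dep):
    v,u=np.mgrid[:dep.shape[0],:dep.shape[1]]
    return pts(n,np.c_[u.ravel(),v.ravel()],dep.ravel()).reshape(*dep.shape,3)
E
python3 - <<'E'
from h import *
for n in("top","side"):
    i,d=get_image(n); cv2.imwrite(f"pics/{n}0.png",i); np.save(f"{n}0.npy",d)
    K,k,e,M=cal(n); print(n,K.tolist(),k,e,M.tolist(),d.min(),d.max())
print(robot.get_state())
E
```

```text
pics
top [[421.9085142947628, 0.0, 283.4833697429864], [0.0, 421.9085142947628, 201.42904281129069], [0.0, 0.0, 1.0]] -0.06714890256797419 [ 0.45412944 -0.00881897  1.28193628] [[-0.013899512090684685, 0.9916699530361474, -0.12805275400758165], [-0.9996181017930833, -0.01684015321110649, -0.021910267169053782], [-0.0238841816111368, 0.127699308867009, 0.9915253059723965]] 0.0 2.2007358
side [[485.59423575295637, 0.0, 282.57240523276516], [0.0, 485.59423575295637, 211.545420136867], [0.0, 0.0, 1.0]] -0.15199479602239985 [ 0.28462689 -0.79220474  0.99266822] [[0.9178467197649877, 0.29548916308790385, -0.2650350043187931], [-0.3964848631036064, 0.6507050347917531, -0.6475976459394971], [-0.018898474710065963, 0.6994777424580957, 0.7144044620936794]] 0.0 3.6528914
{'t': 0.1, 'q': array([ 1.14701238e+00,  2.13342796e-01, -3.49564075e-02,  1.32350381e+00,
       -5.51522510e-06,  1.57077834e+00]), 'joint_velocities': array([ 0.00190722, -0.0020812 ,  0.00144484, -0.00073965, -0.00059835,
       -0.00089744]), 'joint_torque': array([-1.77814807e-03, -6.87244534e+01,  4.87807631e+01,  1.20323914e-02,
       -1.20512382e-04, -2.53636404e-05]), 'tool_pos': array([0.20549435, 0.45551755, 0.24786358]), 'eef_rot': array([ 2.10301113e-01,  9.77636532e-01, -4.92665596e-04, -1.03166734e-04]), 'force': array([-0.05024432,  0.28469713,  0.65889749]), 'torque': array([-0.00927566, -0.03489135,  0.02222249]), 'gripper_width': 0.9984172729975139}
```

View pics/top0.png

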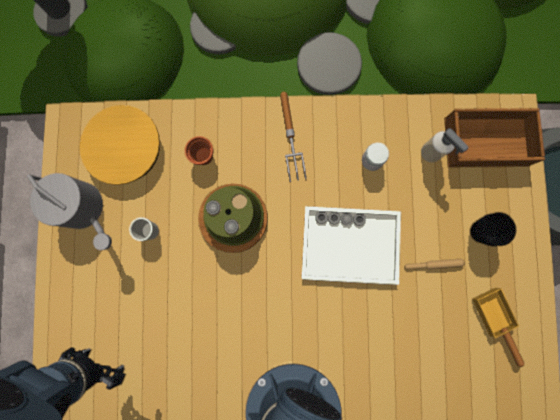

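View pics/side0.png

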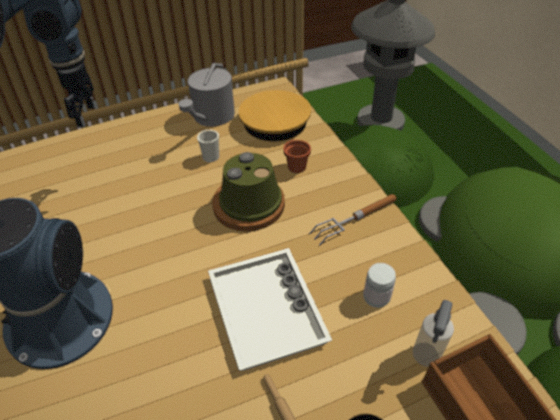

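```bash
python3 - <<'E'
from h import *
t=cv2.imread("pics/top0.png"); s=cv2.imread("pics/side0.png")
f=lambda a,x,y,w,h,k:cv2.resize(a[y:y+h,x:x+w],(w*k,h*k),interpolation=cv2.INTER_NEAREST)
A=np.zeros((600,800,3),np.uint8)
def put(im,x,y): A[y:y+im.shape[0],x:x+im.shape[1]]=im
put(f(t,310,205,66,40,6),0,0)       # row top
put(f(t,195,180,76,70,5),400,0)     # pot top
put(f(s,268,250,54,70,5),0,245)      # row side
put(f(s,210,148,78,70,5),400,355-110)
cv2.imwrite("pics/c0.png",A)
for n in("top","side"):
    d=np.load(n+"0.npy"); P=cloud(n,d); np.save(n+"P.npy",P)
    for nm,uv in dict(top=[("trayfloor",(350,250)),("table",(280,320)),("potbase",(228,205)),("board",(262,235)),("plain",(346,219))],side=[("trayfloor",(265,310)),("table",(160,250)),("potbase",(250,172)),("plain",(294,294))])[n]:
        u,v=uv; w=P[v-2:v+3,u-2:u+3].reshape(-1,3); print(n,nm,np.median(w,0).round(4),w[:,2].std().round(4))
E
```

```text
top trayfloor [ 0.4685 -0.1779  0.0074] 0.0023
top table [ 0.2646  0.0348 -0.0011] 0.0027
top potbase [0.5943 0.1686 0.1407] 0.0028
top board [0.5171 0.085  0.017 ] 0.0112
top plain [ 0.5609 -0.1673  0.021 ] 0.0022
side trayfloor [ 0.4812 -0.186   0.0099] 0.0017
side table [2.939e-01 1.121e-01 1.000e-04] 0.0023
side potbase [0.5795 0.15   0.1428] 0.0017
side plain [ 0.5597 -0.1775  0.0223] 0.0022
```

View pics/c0.png

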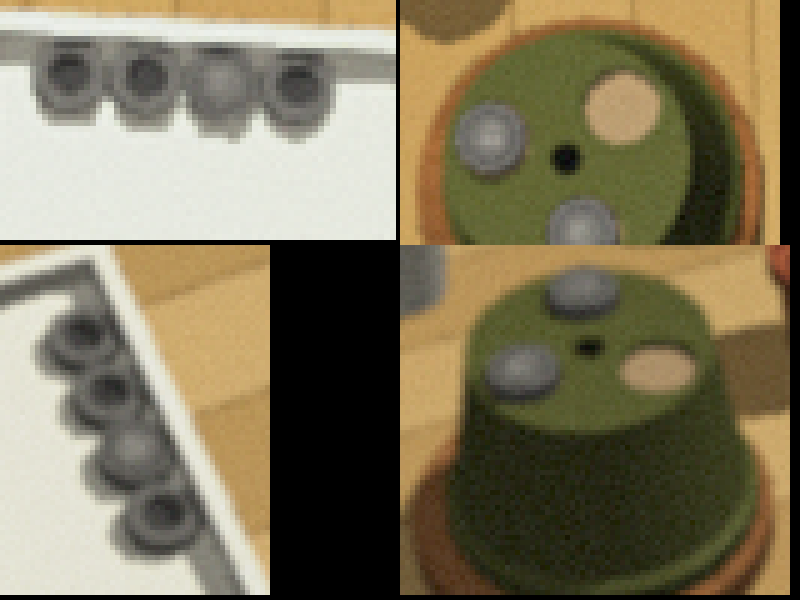

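```bash
cat > m.py <<'E'
from h import *
def cen(n,im,roi,f,pick):
    x,y,w,h=roi; k=6
    c=cv2.resize(im[y:y+h,x:x+w],None,fx=k,fy=k,interpolation=cv2.INTER_CUBIC); c=cv2.GaussianBlur(c,(0,0),3)
    m=f(c).astype(np.uint8); N,L,S,C=cv2.connectedComponentsWithStats(m)
    out=[]
    for i in range(1,N):
        if S[i,4]>k*k*pick:
            out.append((((C[i]+.5)/k-.5+[x,y]).round(2),(S[i,2:]/k).round(1).tolist()))
    return out
def tri(a,b):
    e1,_,d1=rays("top",a); e2,_,d2=rays("side",b); d1=d1[0];d2=d2[0]
    t=np.linalg.lstsq(np.c_[d1,-d2],e2-e1,rcond=None)[0]; p,q=e1+d1*t[0],e2+d2*t[1]
    return (p+q)/2,np.linalg.norm(p-q)
E
python3 - <<'E'
from m import *
t=cv2.imread("pics/top0.png"); s=cv2.imread("pics/side0.png")
g=lambda c:cv2.cvtColor(c,cv2.COLOR_BGR2GRAY)
dark=lambda c:g(c)<72
def tan(c): c=c.astype(int); return (c[...,2]-c[...,1]>18)
def ngr(c): c=c.astype(int); return (c[...,1]-c[...,2]<4)
def grey(c): c=c.astype(int); return (c[...,1]-c[...,0]<18)
for n,im,r,p in(("top",t,(312,208,56,22),(228,192,24,20)),("side",s,(272,258,46,58),(250,164,22,18))):
    print(n,"holes",cen(n,im,r,dark,3)); print(n,"tan",cen(n,im,p,tan,20)); print(n,"ngr",cen(n,im,p,ngr,20))
print("drain",cen("top",t,(220,203,18,18),lambda c:g(c)<50,2),cen("side",s,(240,160,18,18),lambda c:g(c)<35,2))
print("topfeet",cen("top",t,(204,198,18,20),grey,20),cen("top",t,(222,218,20,18),grey,20))
E
```

```text
top holes [(array([320.67, 215.38]), [4.8, 3.3, 66.2]), (array([333.52, 216.21]), [4.8, 3.5, 59.2]), (array([358.97, 217.47]), [4.8, 3.7, 72.5])]
top tan [(array([239.  , 201.05]), [15.0, 14.2, 943.3])]
top ngr [(array([238.65, 202.32]), [24.0, 20.0, 1974.7]), (array([249.09, 195.97]), [7.2, 11.2, 201.3])]
side holes [(array([284.73, 266.93]), [7.0, 5.2, 168.5]), (array([289.95, 266.24]), [2.2, 3.8, 18.2]), (array([281.65, 273.63]), [4.5, 2.5, 36.8]), (array([289.76, 278.39]), [6.7, 5.3, 168.2]), (array([285.92, 284.91]), [4.5, 2.7, 36.5]), (array([291.86, 296.99]), [6.8, 3.7, 72.0]), (array([300.75, 302.58]), [7.3, 6.0, 206.8]), (array([298.11, 309.8 ]), [7.8, 2.8, 51.7])]
side tan [(array([261.19, 172.41]), [14.2, 8.5, 555.0])]
side ngr [(array([261.01, 172.47]), [22.0, 18.0, 2063.5])]
drain [(array([227.76, 211.33]), [5.3, 5.5, 138.7])] [(array([247.39, 168.08]), [3.7, 2.3, 38.7])]
topfeet [(array([212.9 , 207.36]), [14.0, 14.3, 931.3])] [(array([231.1 , 226.38]), [14.0, 14.3, 953.0])]
```

```bash
python3 - <<'E'
from m import *
t=cv2.imread("pics/top0.png"); s=cv2.imread("pics/side0.png")
p,e=tri([239.,201.05],[261.19,172.41]); print("seat",p.round(4),e.round(4))
for z in(.1365,.1395): print(z,plane("top",[239,201.05],z).round(4),plane("side",[261.19,172.41],z).round(4))
p,e=tri([227.76,211.33],[247.39,168.08]); print("drain",p.round(4),e)
d=plane("top",[227.76,211.33],.139)[0]; f=plane("top",[[212.9,207.36],[231.1,226.38]],.145)
st=plane("top",[239,201.05],.137)[0]
print("dist to drain",[np.linalg.norm(q[:2]-d[:2]).round(4) for q in (*f,st)], "3c-f:",(3*d-f.sum(0)).round(4))
for n,im in(("top",t),("side",s)):
    w=(im.min(2)>150).astype(np.uint8); 
    if n=="top": w[:,:298]=0; w[:200]=0;w[295:]=0;w[:,405:]=0
    else: w[:245]=0;w[370:]=0;w[:,:205]=0;w[:,335:]=0
    w=cv2.morphologyEx(w,cv2.MORPH_OPEN,np.ones((3,3)))
    c=max(cv2.findContours(w,0,2)[0],key=cv2.contourArea).reshape(-1,2).astype(float)
    for z in(.026,.030):
        q=plane(n,c,z); r=cv2.minAreaRect((q[:,:2]*1000).astype(np.float32)); print(n,z,r)
print("holes top z=.018",plane("top",[[320.67,215.38],[333.52,216.21],[358.97,217.47]],.015).round(4).tolist())
print("holes side",plane("side",[[284.73,266.93],[289.76,278.39],[300.75,302.58]],.015).round(4).tolist())
for a,b in(([320.67,215.38],[284.73,266.93]),([333.52,216.21],[289.76,278.39]),([358.97,217.47],[300.75,302.58])): print(tri(a,b))
E
```

```text
seat [0.6056 0.1379 0.1411] 0.002
0.1365 [[0.6052 0.1387 0.1365]] [[0.6083 0.1427 0.1365]]
0.1395 [[0.6048 0.1383 0.1395]] [[0.6071 0.1395 0.1395]]
drain [0.5776 0.1685 0.1425] 0.0020417697329085465
dist to drain [np.float64(0.0414), np.float64(0.043), np.float64(0.0416)] 3c-f: [0.6079 0.1395 0.127 ]
top 0.026 ((484.3067321777344, -180.36668395996094), (286.1655578613281, 216.60145568847656), 85.93965911865234)
top 0.03 ((484.21063232421875, -179.82034301757812), (285.25408935546875, 215.91162109375), 85.9396743774414)
side 0.026 ((487.44696044921875, -177.93980407714844), (286.9269104003906, 217.23814392089844), 85.80904388427734)
side 0.03 ((486.6076965332031, -180.48155212402344), (285.73974609375, 216.33921813964844), 85.8090591430664)
holes top z=.018 [[0.5735, -0.0922, 0.015], [0.5703, -0.1308, 0.015], [0.5653, -0.2072, 0.015]]
holes side [[0.5743, -0.0889, 0.015], [0.5713, -0.1271, 0.015], [0.5661, -0.2035, 0.015]]
(array([ 0.5730654 , -0.09193791,  0.01918284]), np.float64(7.957179486951904e-05))
(array([ 0.56990512, -0.13034607,  0.01973664]), np.float64(1.6277255016217233e-05))
(array([ 0.56478644, -0.20644547,  0.01983828]), np.float64(9.243344206342149e-05))
```

Call:
play_rows --pt "0 0 0 0 0 -10.1 0" --pt "0 0 0 0 0 -10.1 0" --pt "-22 -32 0 0 0 0 0" --pt "-22 -32 0 0 0 0 0" --pt "-22 -32 0 0 0 0 0" --pt "-22 -32 0 0 0 0 0" --pt "-22 -32 0 0 0 0 0" --pt "-22 -32 0 0 0 0 0" --pt "-22 -32 0 0 0 0 0" --pt "-22 -32 0 0 0 0 0" --pt "-22 -32 0 0 0 0 0" --pt "-22 -32 0 0 0 0 0" --pt "-22 -32 0 0 0 0 0" --pt "-22 -32 0 0 0 0 0" --pt "-22 -32 0 0 0 0 0" --pt "-22 -32 0 0 0 0 0" --pt "-22 -32 0 0 0 0 0" --pt "-22 -32 0 0 0 0 0" --pt "0 0 0 0 0 0 0" --pt "0 0 0 0 0 0 0"

```text
t: 2.6
tool_pos: [0.5199, -0.0798, 0.248]
eef_rot: [0.036, 0.999, 0.0, -0.0]
force: [-0.5, -0.3, 0.4]
gripper_width: -0.002
```

```bash
cat > go.py <<'E'
from h import *
import sys
s=robot.get_state(); M=R.from_quat(s["eef_rot"]).as_matrix()
print("t",round(s["t"],2),"pos",s["tool_pos"].round(4),"F",s["force"].round(2),"q",s["q"].round(2),"tool x",M[:,0].round(3),"z",M[:,2].round(4),"w",round(s["gripper_width"],3))
if len(sys.argv)>3: print("tool delta mm",(M.T@(np.array([float(a) for a in sys.argv[1:4]])-s["tool_pos"])*1000).round(1), "turn to row deg", np.degrees(np.arctan2(np.dot([.0709,.9975,0],M[:,0]),np.dot([.0709,.9975,0],M[:,1]))).round(2))
E
python3 go.py .566 -.1684 .060
```

```text
t 2.6 pos [ 0.5199 -0.0798  0.248 ] F [-0.48 -0.32  0.43] q [-0.15  0.27  0.04  1.34  0.   -0.08] tool x [-0.997  0.071  0.001] z [-8.e-04  3.e-04 -1.e+00] w -0.002
tool delta mm [-52.4 -85.2 188. ] turn to row deg 0.03
```

Call:
play_rows --pt "-17 -28 20 0 0 0 0" --pt "-17 -28 40 0 0 0 0" --pt "-18 -29 40 0 0 0 0" --pt "0 0 40 0 0 0 0" --pt "0 0 30 0 0 0 0" --pt "0 0 18 0 0 0 0" --pt "0 0 10 0 0 0 0" --pt "0 0 5 0 0 0 0" --pt "0 0 0 0 0 0 0"

```text
t: 3.72
tool_pos: [0.5662, -0.1683, 0.0457]
eef_rot: [0.035, 0.999, -0.0, 0.0]
force: [-0.5, 0.8, -0.6]
gripper_width: -0.001
```

```bash
python3 - <<'E'
from m import *
t,d=get_image("top"); s,d2=get_image("side")
f=lambda a,x,y,w,h,k:cv2.resize(a[y:y+h,x:x+w],(w*k,h*k),interpolation=cv2.INTER_CUBIC)
A=np.zeros((490,800,3),np.uint8)
A[:420,:400]=f(t,300,180,80,84,5); A[:490,400:800]=f(s,255,240,80,98,5)
cv2.imwrite("pics/c1.png",A)
st=robot.get_state(); print(st["t"],st["tool_pos"],st["force"])
tip=st["tool_pos"]-[0,0,.017]; print(proj("top",tip),proj("side",tip))
E
```

```text
3.825 [ 0.56648687 -0.16852227  0.04602388] [ 0.41532467 -0.31009896  0.39672136]
[[346.67770024 216.85243068]] [[294.85508752 288.19160178]]
```

View pics/c1.png

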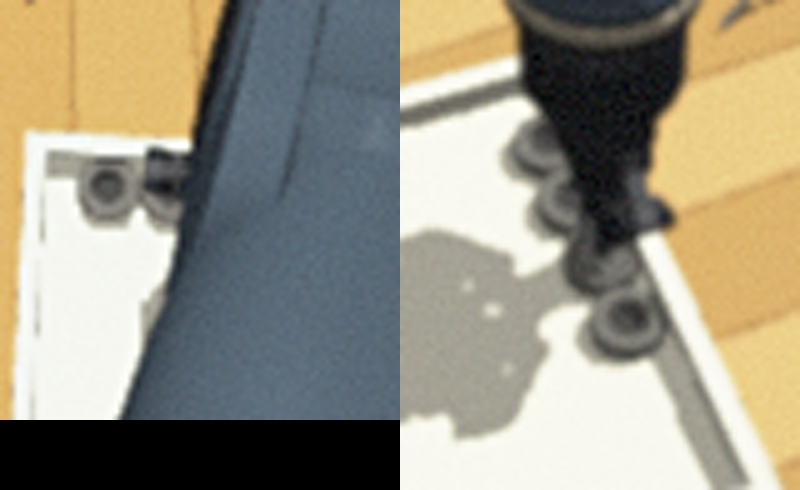

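Call:
play_rows --pt "1 0 1.5 0 0 0 0" --pt "1 0 1.5 0 0 0 0" --pt "0 0 0 0 0 0 0" --pt "0 0 0 0 0 0 0"

```text
t: 4.32
tool_pos: [0.5641, -0.1684, 0.0423]
eef_rot: [0.036, 0.999, -0.0, 0.0]
force: [0.3, -0.5, 0.2]
gripper_width: -0.005
```

Call:
play_rows --pt "0 0 0.6 0 0 0 0" --pt "0 0 0 0 0 0 0"

```text
t: 4.58
tool_pos: [0.5641, -0.1683, 0.0417]
eef_rot: [0.036, 0.999, 0.0, -0.0]
force: [0.2, -0.9, 1.0]
gripper_width: -0.0
```

Call:
play_rows --pt "0 0 0.6 0 0 0 0" --pt "0 0 0 0 0 0 0"

```text
t: 4.82
tool_pos: [0.5641, -0.1683, 0.041]
eef_rot: [0.036, 0.999, 0.0, -0.0]
force: [-0.4, 0.4, -0.1]
gripper_width: 0.003
```

Call:
play_rows --pt "0 0 0.5 0 0 0 0" --pt "0 0 0 0 0 0 0"

```text
t: 5.08
tool_pos: [0.5641, -0.1683, 0.0406]
eef_rot: [0.036, 0.999, 0.0, -0.0]
force: [0.6, -0.6, -0.5]
gripper_width: -0.001
```

Call:
play_rows --pt "0 0 0.5 0 0 0 0" --pt "0 0 0 0 0 0 0"

```text
t: 5.32
tool_pos: [0.5641, -0.1683, 0.0401]
eef_rot: [0.036, 0.999, 0.0, -0.0]
force: [-1.2, -0.1, -0.3]
gripper_width: 0.002
```

Call:
play_rows --pt "0 0 0.5 0 0 0 0" --pt "0 0 0 0 0 0 0"

```text
t: 5.58
tool_pos: [0.5641, -0.1683, 0.0396]
eef_rot: [0.036, 0.999, 0.0, -0.0]
force: [0.1, -0.7, -0.3]
gripper_width: 0.006
```

Call:
play_rows --pt "0 0 0.4 0 0 0 0" --pt "0 0 0 0 0 0 0"

```text
t: 5.82
tool_pos: [0.5641, -0.1683, 0.0393]
eef_rot: [0.036, 0.999, -0.0, 0.0]
force: [-1.1, 0.7, 1.9]
gripper_width: 0.003
```

Call:
play_rows --pt "0 0 0.2 0 0 0 0" --pt "0 0 0 0 0 0 0"

```text
t: 6.08
tool_pos: [0.5641, -0.1684, 0.0393]
eef_rot: [0.036, 0.999, -0.0, 0.0]
force: [-3.4, 0.3, 6.2]
gripper_width: -0.003
```

```bash
python3 go.py
```

```text
t 6.08 pos [ 0.5641 -0.1684  0.0393] F [-3.4   0.29  6.17] q [-0.29  0.51 -0.15  0.91 -0.   -0.22] tool x [-0.997  0.071 -0.   ] z [ 2.e-04 -1.e-04 -1.e+00] w -0.003
```

Call:
play_rows --pt "1 0 0 0 0 0 0" --pt "2 0 0 0 0 0 0"

```text
t: 6.32
tool_pos: [0.5615, -0.1682, 0.0393]
eef_rot: [0.036, 0.999, -0.0, 0.001]
force: [1.4, 0.1, 4.6]
gripper_width: 0.0
```

Call:
play_rows --pt "2 0 0 0 0 0 0" --pt "2 0 0 0 0 0 0"

```text
t: 6.58
tool_pos: [0.5573, -0.1679, 0.0393]
eef_rot: [0.036, 0.999, -0.0, 0.0]
force: [2.4, -0.2, 5.1]
gripper_width: 0.002
```

Call:
play_rows --pt "2 0 0 0 0 0 0" --pt "2.5 0 0 0 0 0 0" --pt "2.5 0 0 0 0 0 0" --pt "2.5 0 0 0 0 0 0"

```text
t: 7.08
tool_pos: [0.5479, -0.1673, 0.0393]
eef_rot: [0.036, 0.999, -0.0, 0.0]
force: [3.1, -0.3, 4.8]
gripper_width: 0.001
```

```bash
python3 - <<'E'
from m import *
s,d2=get_image("side")
A=cv2.resize(s[240:340,245:335],None,fx=6,fy=6,interpolation=cv2.INTER_CUBIC)
cv2.imwrite("pics/c2.png",A)
st=robot.get_state(); print(st["t"],st["tool_pos"],st["force"])
E
```

```text
7.125 [ 0.54760428 -0.16724246  0.03928834] [ 1.07891575 -0.3513365   5.00224156]
```

View pics/c2.png

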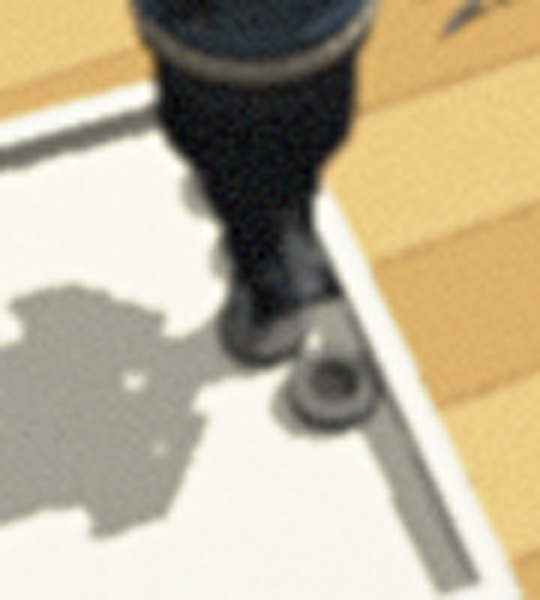

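Call:
play_rows --pt "2.5 0 0 0 0 0 0" --pt "2.5 0 0 0 0 0 0" --pt "2.5 0 0 0 0 0 0" --pt "2.5 0 0 0 0 0 0" --pt "2.5 0 0 0 0 0 0" --pt "2.5 0 0 0 0 0 0"

```text
t: 7.88
tool_pos: [0.5329, -0.1662, 0.0393]
eef_rot: [0.036, 0.999, -0.0, 0.0]
force: [3.0, 0.3, 5.6]
gripper_width: -0.002
```

Call:
play_rows --pt "2.5 0 0 0 0 0 0" --pt "2.5 0 0 0 0 0 0" --pt "2.5 0 0 0 0 0 0" --pt "2.5 0 0 0 0 0 0" --pt "2.5 0 0 0 0 0 0" --pt "2.5 0 0 0 0 0 0" --pt "2.5 0 0 0 0 0 0" --pt "2.5 0 0 0 0 0 0"

```text
t: 8.88
tool_pos: [0.513, -0.1648, 0.0393]
eef_rot: [0.036, 0.999, -0.0, 0.0]
force: [2.4, -0.3, 5.6]
gripper_width: 0.0
```

Call:
play_rows --pt "2.5 0 0 0 0 0 0" --pt "2.5 0 0 0 0 0 0" --pt "2.5 0 0 0 0 0 0" --pt "2.5 0 0 0 0 0 0" --pt "2.5 0 0 0 0 0 0" --pt "2.5 0 0 0 0 0 0" --pt "0 0 0 0 0 0 0"

```text
t: 9.75
tool_pos: [0.4977, -0.1637, 0.0393]
eef_rot: [0.036, 0.999, -0.0, 0.0]
force: [-0.2, 0.2, 6.6]
gripper_width: -0.002
```

Call:
play_rows --pt "0 0 -3 0 0 0 0" --pt "0 0 -10 0 0 0 0" --pt "0 0 -40 0 0 0 0" --pt "0 50 -40 0 0 0 60" --pt "0 50 0 0 0 0 60" --pt "0 50 0 0 0 0 60" --pt "0 50 0 0 0 0 60" --pt "0 0 0 0 0 0 60"

```text
t: 10.75
tool_pos: [0.5118, 0.0374, 0.1315]
eef_rot: [0.034, 0.999, 0.0, 0.0]
force: [0.8, 0.3, 0.5]
gripper_width: 0.705
```

```bash
python3 - <<'E'
from m import *
t,d=get_image("top"); s,d2=get_image("side")
cv2.imwrite("pics/t3.png",t);cv2.imwrite("pics/s3.png",s)
f=lambda a,x,y,w,h,k:cv2.resize(a[y:y+h,x:x+w],(w*k,h*k),interpolation=cv2.INTER_CUBIC)
A=np.zeros((490,800,3),np.uint8)
A[:420,:400]=f(t,300,190,80,84,5); A[:490,400:800]=f(s,245,240,80,98,5)
cv2.imwrite("pics/c3.png",A)
g=lambda c:(cv2.cvtColor(c,cv2.COLOR_BGR2GRAY)<135)
a=cen("top",t,(335,225,26,26),g,30); b=cen("side",s,(255,270,28,36),g,30); print(a,b)
d=cen("top",t,(312,208,56,22),lambda c:cv2.cvtColor(c,cv2.COLOR_BGR2GRAY)<72,3); print(d)
st=robot.get_state(); print(st["t"],st["tool_pos"],st["gripper_width"])
if a: print(plane("top",a[0][0],.0155))
if b: print(plane("side",b[0][0],.0155))
if a and b: print(tri(a[0][0],b[0][0]))
E
```

```text
[(array([345.3 , 241.34]), [11.0, 12.0, 479.3])] [(array([279.71, 272.31]), [6.5, 7.0, 204.8]), (array([267.9 , 299.97]), [15.7, 12.7, 885.3])]
[(array([320.75, 215.22]), [4.7, 2.7, 48.0]), (array([332.95, 215.79]), [3.2, 2.2, 21.7]), (array([359.24, 217.06]), [4.0, 1.7, 34.8])]
10.85 [0.51176187 0.03483903 0.131338  ] 0.7033820254714346
[[ 0.49438211 -0.16380765  0.0155    ]]
[[ 0.55577044 -0.09978412  0.0155    ]]
(array([ 0.51100525, -0.15870924,  0.10544738]), np.float64(0.0406299743971936))
```

View pics/c3.png

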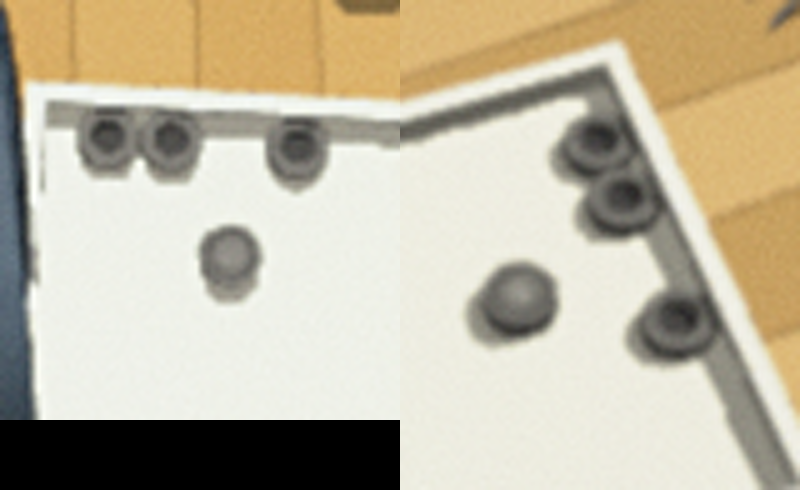

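```bash
python3 - <<'E'
from m import *
t=cv2.imread("pics/t3.png");s=cv2.imread("pics/s3.png")
for th in(110,122,135):
    g=lambda c:(cv2.cvtColor(c,cv2.COLOR_BGR2GRAY)<th)
    a=cen("top",t,(335,225,26,26),g,30); b=cen("side",s,(255,282,24,30),g,40)
    print(th,a,b,a and plane("top",a[0][0],.0155).round(4),b and plane("side",b[0][0],.0155).round(4), a and b and tri(a[0][0],b[0][0]))
print(plane("side",[268.8,299.1],.0155),plane("top",[345.6,241.2],.0155))
E
python3 go.py .4965 -.1645 .09
```

```text
110 [] [(array([267.75, 302.59]), [13.8, 12.7, 472.3])] [] [[ 0.4939 -0.1716  0.0155]] []
122 [(array([345.1 , 241.12]), [10.2, 10.5, 271.0])] [(array([267.87, 301.02]), [14.8, 14.2, 766.2])] [[ 0.495  -0.1632  0.0155]] [[ 0.4959 -0.1676  0.0155]] (array([ 0.49611407, -0.16408601,  0.01031976]), np.float64(0.001850628748000529))
135 [(array([345.3 , 241.34]), [11.0, 12.0, 479.3])] [(array([267.78, 300.58]), [15.7, 14.7, 978.8])] [[ 0.4944 -0.1638  0.0155]] [[ 0.4962 -0.1663  0.0155]] (array([ 0.49560224, -0.16441156,  0.01287988]), np.float64(0.0023390037923531693))
[[ 0.50004347 -0.16336756  0.0155    ]] [[ 0.49478412 -0.16471604  0.0155    ]]
t 10.85 pos [0.5118 0.0348 0.1313] F [ 0.89  0.34 -0.92] q [ 0.07  0.29 -0.23  1.05 -0.    0.14] tool x [-0.998  0.07   0.   ] z [-1.e-04 -3.e-04 -1.e+00] w 0.703
tool delta mm [   1.3 -199.9   41.4] turn to row deg -0.05
```

Call:
play_rows --pt "0.3 -50 10 0 0 0 60" --pt "0.3 -50 10 0 0 0 60" --pt "0.3 -50 10 0 0 0 60" --pt "0.4 -50 11 0 0 0 60" --pt "0 0 0 0 0 -9 60" --pt "0 0 0 0 0 -9 60" --pt "0 0 0 0 0 -9 60" --pt "0 0 0 0 0 -9 60" --pt "0 0 0 0 0 -9 60" --pt "0 0 0 0 0 0 60"

```text
t: 12.1
tool_pos: [0.4959, -0.1658, 0.0902]
eef_rot: [-0.348, 0.937, -0.0, -0.0]
force: [0.6, 0.1, -0.3]
gripper_width: 0.703
```

```bash
python3 go.py .4965 -.1642 .03
```

```text
t 12.1 pos [ 0.4959 -0.1658  0.0902] F [ 0.61  0.14 -0.33] q [-0.32  0.34 -0.27  0.96 -0.   -1.03] tool x [-0.757 -0.653  0.   ] z [-1.e-04 -1.e-04 -1.e+00] w 0.703
tool delta mm [-1.6  0.8 60.2] turn to row deg -44.84
```

Go down around the foot and squeeze gently to centre it.

Call:
play_rows --pt "-1.6 0.8 20 0 0 0 60" --pt "0 0 20 0 0 0 60" --pt "0 0 12 0 0 0 60" --pt "0 0 5 0 0 0 60" --pt "0 0 3 0 0 0 60" --pt "0 0 0 0 0 0 60"

```text
t: 12.85
tool_pos: [0.4972, -0.1632, 0.0303]
eef_rot: [-0.349, 0.937, -0.0, 0.0]
force: [-0.7, -0.3, -0.3]
gripper_width: 0.704
```

Call:
play_rows --pt "0 0 0 0 0 0 50" --pt "0 0 0 0 0 0 44" --pt "0 0 0 0 0 0 38" --pt "0 0 0 0 0 0 36" --pt "0 0 0 0 0 0 36"

```text
t: 13.48
tool_pos: [0.4972, -0.1631, 0.0304]
eef_rot: [-0.35, 0.937, -0.0, 0.0]
force: [-1.6, 0.3, 5.8]
gripper_width: 0.427
```

Call:
play_rows --pt "0 0 0 0 0 0 60" --pt "0 0 0 0 0 0 60" --pt "0 0 0 0 0 0 60" --pt "0 0 0 0 0 10 60" --pt "0 0 0 0 0 10 60" --pt "0 0 0 0 0 10 60" --pt "0 0 0 0 0 10 60" --pt "0 0 0 0 0 10 60" --pt "0 0 0 0 0 10 60" --pt "0 0 0 0 0 10 60" --pt "0 0 0 0 0 10 60" --pt "0 0 0 0 0 10 60" --pt "0 0 0 0 0 0 60"

```text
t: 15.1
tool_pos: [0.497, -0.1631, 0.03]
eef_rot: [0.415, 0.91, -0.0, -0.0]
force: [0.4, -0.2, 0.8]
gripper_width: 0.704
```

```bash
python3 go.py .4972 -.1631 .03
```

```text
t 15.1 pos [ 0.497  -0.1631  0.03  ] F [ 0.37 -0.16  0.77] q [-0.32  0.41 -0.35  0.81 -0.    0.54] tool x [-0.656  0.755  0.   ] z [-1.e-04 -0.e+00 -1.e+00] w 0.704
tool delta mm [-0.1  0.1  0. ] turn to row deg 44.96
```

Call:
play_rows --pt "0 0 0 0 0 0 50" --pt "0 0 0 0 0 0 40" --pt "0 0 0 0 0 0 30" --pt "0 0 0 0 0 0 30" --pt "0 0 0 0 0 0 30" --pt "0 0 -5 0 0 0 30" --pt "0 0 -20 0 0 0 30" --pt "0 0 -40 0 0 0 30" --pt "0 0 -50 0 0 0 30" --pt "0 0 -40 0 0 0 30" --pt "0 0 0 0 0 0 30"

```text
t: 16.48
tool_pos: [0.4986, -0.1635, 0.1881]
eef_rot: [0.415, 0.91, 0.0, 0.003]
force: [-0.2, -1.2, -1.0]
gripper_width: 0.413
```

```bash
python3 go.py .6075 .1400 .185; python3 - <<'E'
from m import *
s,d2=get_image("side"); t,d=get_image("top"); st=robot.get_state()
p=st["tool_pos"]-[0,0,.012]; a=proj("side",p)[0]; b=proj("top",p)[0]; print(a,b)
f=lambda im,c:cv2.resize(im[int(c[1])-40:int(c[1])+40,int(c[0])-40:int(c[0])+40],None,fx=5,fy=5,interpolation=cv2.INTER_CUBIC)
cv2.imwrite("pics/c4.png",np.hstack([f(t,b),f(s,a)])); 
E
```

```text
t 16.48 pos [ 0.4986 -0.1635  0.1881] F [-0.16 -1.16 -1.  ] q [-0.32  0.28 -0.1   1.18 -0.    0.54] tool x [-0.656  0.755 -0.004] z [ 0.0049 -0.0016 -1.    ] w 0.413
tool delta mm [157.8 281.2   3.2] turn to row deg 44.97
[264.56999546 258.32098814] [352.28005397 238.27665279]
```

View pics/c4.png

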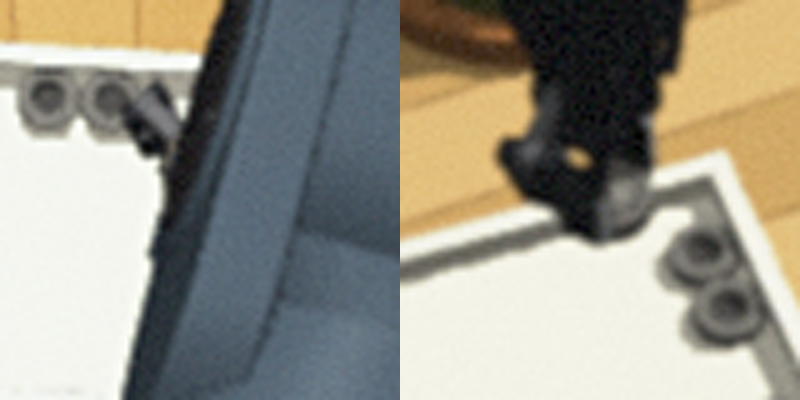

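Call:
play_rows --pt "15 27 0 0 0 0 30" --pt "20 36 0 0 0 0 30" --pt "20 36 0 0 0 0 30" --pt "20 36 0 0 0 0 30" --pt "20 36 0 0 0 0 30" --pt "20 36 0 0 0 0 30" --pt "20 36 0 0 0 0 30" --pt "15 27 0 0 0 0 30" --pt "6 9 0 0 0 0 30" --pt "0 0 0 0 0 0 30" --pt "0 0 0 0 0 0 30"

```text
t: 17.95
tool_pos: [0.6054, 0.1365, 0.1848]
eef_rot: [0.416, 0.91, -0.0, -0.0]
force: [-0.1, -0.4, 0.6]
gripper_width: 0.405
```

```bash
python3 go.py .607 .1395 .170;  python3 - <<'E'
from m import *
s,d2=get_image("side"); st=robot.get_state()
p=st["tool_pos"]-[0,0,.0216]; a=proj("side",p)[0]; print(a)
cv2.imwrite("pics/c5.png",cv2.resize(s[140:220,210:300],None,fx=6,fy=6,interpolation=cv2.INTER_CUBIC)) 
E
```

```text
t 17.95 pos [0.6054 0.1365 0.1848] F [-0.07 -0.43  0.58] q [ 0.22  0.48  0.19  1.28 -0.    1.08] tool x [-0.654  0.756  0.   ] z [-6.e-04 -4.e-04 -1.e+00] w 0.405
tool delta mm [ 1.2  3.2 14.8] turn to row deg 45.06
[260.55934695 166.41920082]
```

View pics/c5.png

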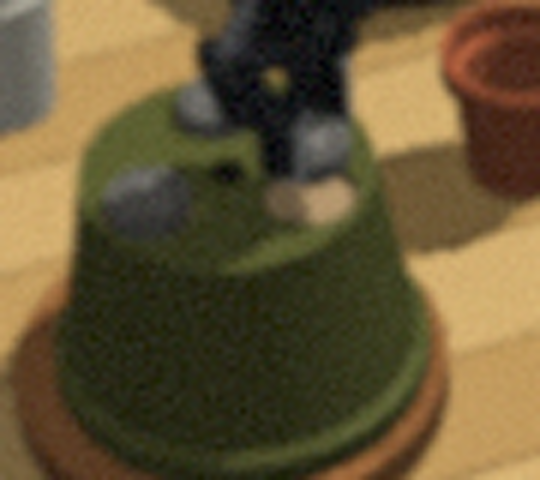

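Call:
play_rows --pt "1.9 2.4 5 0 0 0 30" --pt "0 0 6 0 0 0 30" --pt "0 0 5 0 0 0 30" --pt "0 0 2 0 0 0 30" --pt "0 0 0 0 0 0 30"

```text
t: 18.62
tool_pos: [0.6062, 0.1405, 0.1669]
eef_rot: [0.415, 0.91, -0.0, -0.0]
force: [0.5, 0.1, 0.3]
gripper_width: 0.409
```

Call:
play_rows --pt "0 0 1 0 0 0 30" --pt "0 0 0 0 0 0 30"

```text
t: 18.88
tool_pos: [0.6063, 0.1406, 0.1661]
eef_rot: [0.415, 0.91, 0.0, 0.0]
force: [-0.1, 0.5, 0.6]
gripper_width: 0.41
```

Call:
play_rows --pt "0 0 0.7 0 0 0 30" --pt "0 0 0 0 0 0 30"

```text
t: 19.12
tool_pos: [0.6063, 0.1406, 0.1653]
eef_rot: [0.415, 0.91, 0.0, -0.0]
force: [-0.6, -0.3, -0.3]
gripper_width: 0.409
```

Call:
play_rows --pt "0 0 0.7 0 0 0 30" --pt "0 0 0 0 0 0 30"

```text
t: 19.38
tool_pos: [0.6063, 0.1406, 0.1646]
eef_rot: [0.415, 0.91, -0.0, -0.0]
force: [-0.3, 0.4, -0.7]
gripper_width: 0.406
```

Call:
play_rows --pt "-0.8 -0.7 0.7 0 0 0 30" --pt "0 0 0 0 0 0 30"

```text
t: 19.62
tool_pos: [0.6063, 0.1394, 0.1639]
eef_rot: [0.415, 0.91, -0.0, -0.0]
force: [0.3, -0.1, -0.3]
gripper_width: 0.404
```

Call:
play_rows --pt "0 0 0.6 0 0 0 30" --pt "0 0 0 0 0 0 30"

```text
t: 19.88
tool_pos: [0.6063, 0.1395, 0.1633]
eef_rot: [0.415, 0.91, -0.0, -0.0]
force: [0.5, 0.2, 0.0]
gripper_width: 0.406
```

Call:
play_rows --pt "0 0 0.5 0 0 0 30" --pt "0 0 0 0 0 0 30"

```text
t: 20.12
tool_pos: [0.6063, 0.1395, 0.1628]
eef_rot: [0.415, 0.91, -0.0, -0.0]
force: [0.6, 0.2, -0.2]
gripper_width: 0.409
```

Call:
play_rows --pt "0 0 0.5 0 0 0 30" --pt "0 0 0 0 0 0 30"

```text
t: 20.38
tool_pos: [0.6063, 0.1395, 0.1623]
eef_rot: [0.415, 0.91, -0.0, -0.0]
force: [-0.2, 0.0, 0.1]
gripper_width: 0.411
```

Call:
play_rows --pt "0 0 0.5 0 0 0 30" --pt "0 0 0 0 0 0 30"

```text
t: 20.62
tool_pos: [0.6062, 0.1395, 0.1618]
eef_rot: [0.415, 0.91, -0.0, -0.0]
force: [-0.2, 1.0, -0.5]
gripper_width: 0.409
```

Call:
play_rows --pt "0 0 0.5 0 0 0 30" --pt "0 0 0 0 0 0 30"

```text
t: 20.88
tool_pos: [0.6063, 0.1395, 0.1613]
eef_rot: [0.415, 0.91, -0.0, -0.0]
force: [-0.0, -0.8, -0.5]
gripper_width: 0.406
```

Call:
play_rows --pt "0 0 0.5 0 0 0 30" --pt "0 0 0 0 0 0 30"

```text
t: 21.12
tool_pos: [0.6063, 0.1395, 0.1608]
eef_rot: [0.415, 0.91, -0.0, -0.0]
force: [-0.1, 1.2, 0.3]
gripper_width: 0.409
```

Call:
play_rows --pt "0 0 0.5 0 0 0 30" --pt "0 0 0 0 0 0 30"

```text
t: 21.38
tool_pos: [0.6063, 0.1395, 0.1603]
eef_rot: [0.415, 0.91, -0.0, 0.0]
force: [-0.3, 0.7, -0.3]
gripper_width: 0.41
```

Call:
play_rows --pt "0 0 0.5 0 0 0 30" --pt "0 0 0 0 0 0 30"

```text
t: 21.62
tool_pos: [0.6062, 0.1395, 0.1598]
eef_rot: [0.415, 0.91, -0.0, -0.0]
force: [-0.5, 0.3, -0.2]
gripper_width: 0.407
```

Call:
play_rows --pt "0 0 0.5 0 0 0 30" --pt "0 0 0 0 0 0 30"

```text
t: 21.88
tool_pos: [0.6062, 0.1395, 0.1593]
eef_rot: [0.415, 0.91, -0.0, -0.0]
force: [-0.2, 0.2, -0.4]
gripper_width: 0.409
```

Call:
play_rows --pt "0 0 0.5 0 0 0 30" --pt "0 0 0 0 0 0 30"

```text
t: 22.12
tool_pos: [0.6063, 0.1395, 0.159]
eef_rot: [0.415, 0.91, 0.0, 0.0]
force: [-1.2, -0.9, 2.3]
gripper_width: 0.406
```

Call:
play_rows --pt "0 0 0.5 0 0 0 30" --pt "0 0 0 0 0 0 30"

```text
t: 22.38
tool_pos: [0.6063, 0.1395, 0.1589]
eef_rot: [0.415, 0.91, 0.0, 0.0]
force: [-3.6, -0.4, 9.3]
gripper_width: 0.409
```

Call:
play_rows --pt "0 0 -0.3 0 0 0 30" --pt "0 0 0 0 0 0 48" --pt "0 0 0 0 0 0 48" --pt "0 0 0 0 0 0 48" --pt "0 0 -10 0 0 0 48" --pt "0 0 -25 0 0 0 48" --pt "0 0 -30 0 0 0 48" --pt "-20 -40 0 0 0 0 0" --pt "-30 -60 0 0 0 0 0" --pt "-30 -60 0 0 0 0 0" --pt "0 0 0 0 0 0 0"

```text
t: 23.75
tool_pos: [0.5401, -0.0205, 0.2249]
eef_rot: [0.417, 0.909, -0.0, 0.001]
force: [1.3, 1.7, 0.7]
gripper_width: -0.002
```

```bash
python3 - <<'E'
from m import *
t,d=get_image("top"); s,d2=get_image("side"); st=robot.get_state(); print(st["t"],st["tool_pos"],st["force"])
cv2.imwrite("pics/t6.png",t);cv2.imwrite("pics/s6.png",s)
f=lambda a,x,y,w,h,k:cv2.resize(a[y:y+h,x:x+w],(w*k,h*k),interpolation=cv2.INTER_CUBIC)
cv2.imwrite("pics/c6.png",np.hstack([f(t,195,180,66,66,6),f(s,215,140,66,66,6)]))
P=cloud("side",d2)
for u,v in((261,171),(247,158),(234,173),(250,178)): print((u,v),np.median(P[v-2:v+3,u-2:u+3].reshape(-1,3),0).round(4))
E
```

```text
23.85 [ 0.54146657 -0.0176332   0.22446568] [-0.22493727 -0.34658276  0.40757625]
(261, 171) [ 0.5442 -0.0403  0.3091]
(247, 158) [ 0.5149 -0.044   0.3571]
(234, 173) [0.5364 0.1544 0.152 ]
(250, 178) [ 0.5177 -0.0491  0.3049]
```

View pics/c6.png

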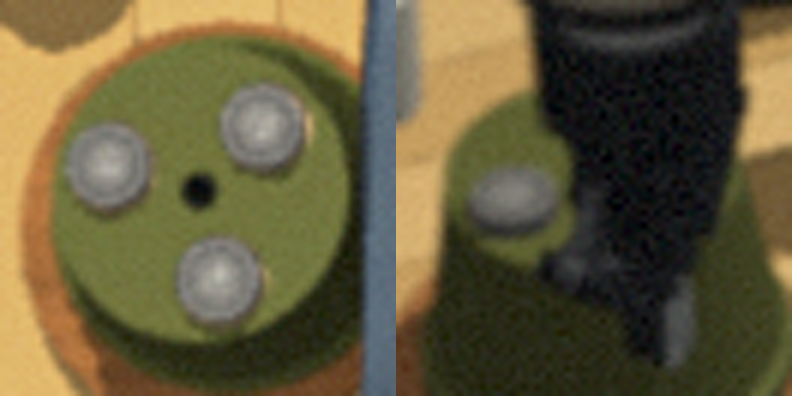

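```bash
python3 go.py .6060 .1395 .172
```

```text
t 23.85 pos [ 0.5415 -0.0176  0.2245] F [-0.22 -0.35  0.41] q [-0.03  0.3   0.02  1.29  0.    0.83] tool x [-0.654  0.757 -0.001] z [ 1.1e-03  2.0e-04 -1.0e+00] w -0.002
tool delta mm [ 76.7 151.5  52.6] turn to row deg 45.09
```

Call:
play_rows --pt "15 30 0 0 0 0 0" --pt "20 40 0 0 0 0 0" --pt "20 40 0 0 0 0 0" --pt "15 30 0 0 0 0 0" --pt "6.7 11.5 15 0 0 0 0" --pt "0 0 20 0 0 0 0" --pt "0 0 12 0 0 0 0" --pt "0 0 4.6 0 0 0 0" --pt "0 0 0 0 0 0 0" --pt "0 0 0 0 0 0 0"

```text
t: 25.1
tool_pos: [0.6058, 0.1398, 0.1728]
eef_rot: [0.415, 0.91, 0.0, 0.0]
force: [0.6, -0.3, 0.6]
gripper_width: 0.002
```

Call:
play_rows --pt "0 0 0.8 0 0 0 0" --pt "0 0 0 0 0 0 0"

```text
t: 25.35
tool_pos: [0.6056, 0.1399, 0.1714]
eef_rot: [0.415, 0.91, 0.0, 0.0]
force: [-0.0, 0.1, 0.7]
gripper_width: -0.002
```

Call:
play_rows --pt "0 0 0.8 0 0 0 0" --pt "0 0 0 0 0 0 0"

```text
t: 25.6
tool_pos: [0.6055, 0.1399, 0.1704]
eef_rot: [0.415, 0.91, -0.0, -0.0]
force: [-0.4, 0.1, 0.5]
gripper_width: -0.003
```

Call:
play_rows --pt "0 0 0.5 0 0 0 0" --pt "0 0 0 0 0 0 0"

```text
t: 25.85
tool_pos: [0.6055, 0.1399, 0.1699]
eef_rot: [0.415, 0.91, -0.0, -0.0]
force: [0.6, 0.7, -0.2]
gripper_width: -0.003
```

Call:
play_rows --pt "0 0 0.5 0 0 0 0" --pt "0 0 0 0 0 0 0"

```text
t: 26.1
tool_pos: [0.6055, 0.1399, 0.1694]
eef_rot: [0.415, 0.91, -0.0, -0.0]
force: [0.5, 0.0, 0.2]
gripper_width: 0.001
```

Call:
play_rows --pt "0 0 0.5 0 0 0 0" --pt "0 0 0 0 0 0 0"

```text
t: 26.35
tool_pos: [0.6055, 0.1399, 0.1689]
eef_rot: [0.415, 0.91, -0.0, -0.0]
force: [0.0, -0.4, 0.1]
gripper_width: -0.001
```

Call:
play_rows --pt "0 0 0.4 0 0 0 0" --pt "0 0 0 0 0 0 0"

```text
t: 26.6
tool_pos: [0.6055, 0.1399, 0.1685]
eef_rot: [0.415, 0.91, -0.0, -0.0]
force: [-0.1, 0.5, 0.8]
gripper_width: 0.0
```

Call:
play_rows --pt "0 0 0.3 0 0 0 0" --pt "0 0 0 0 0 0 0"

```text
t: 26.85
tool_pos: [0.6055, 0.1399, 0.1682]
eef_rot: [0.415, 0.91, -0.0, -0.0]
force: [0.0, -0.4, -0.4]
gripper_width: 0.001
```

Call:
play_rows --pt "0 0 0.3 0 0 0 0" --pt "0 0 0 0 0 0 0"

```text
t: 27.1
tool_pos: [0.6055, 0.1399, 0.1679]
eef_rot: [0.415, 0.91, -0.0, -0.0]
force: [-0.5, 0.9, 0.9]
gripper_width: 0.003
```

Call:
play_rows --pt "0 0 0.3 0 0 0 0" --pt "0 0 0 0 0 0 0"

```text
t: 27.35
tool_pos: [0.6056, 0.1399, 0.1677]
eef_rot: [0.415, 0.91, 0.0, 0.0]
force: [-0.6, 0.3, 1.3]
gripper_width: -0.002
```

Call:
play_rows --pt "0 0 0.3 0 0 0 0" --pt "0 0 0 0 0 0 0"

```text
t: 27.6
tool_pos: [0.6056, 0.1399, 0.1677]
eef_rot: [0.415, 0.91, 0.0, 0.0]
force: [-2.3, 0.1, 5.3]
gripper_width: 0.002
```

Call:
play_rows --pt "0 0 0.25 0 0 0 0" --pt "0 0 0 0 0 0 0"

```text
t: 27.85
tool_pos: [0.6056, 0.14, 0.1677]
eef_rot: [0.415, 0.91, 0.0, 0.0]
force: [-3.2, -1.1, 8.6]
gripper_width: 0.001
```

Call:
play_rows --pt "0 0 0 0 0 0 0" --pt "0 0 0 0 0 0 0"

```text
t: 28.1
tool_pos: [0.6056, 0.1399, 0.1677]
eef_rot: [0.415, 0.91, 0.0, 0.0]
force: [-3.2, -0.0, 7.8]
gripper_width: -0.0
```

A little more, for margin above 7 N.

Call:
play_rows --pt "0 0 0.15 0 0 0 0" --pt "0 0 0 0 0 0 0" --pt "0 0 0 0 0 0 0" --pt "0 0 0 0 0 0 0"

```text
t: 28.6
tool_pos: [0.6056, 0.1399, 0.1677]
eef_rot: [0.415, 0.91, 0.0, 0.0]
force: [-3.4, -1.5, 9.7]
gripper_width: 0.002
```

Call:
play_rows --pt "0 0 0 0 0 0 0" --pt "0 0 0 0 0 0 0" --pt "0 0 0 0 0 0 0" --pt "0 0 0 0 0 0 0" --pt "0 0 0 0 0 0 0" --pt "0 0 0 0 0 0 0"

```text
t: 29.35
tool_pos: [0.6056, 0.1399, 0.1677]
eef_rot: [0.415, 0.91, 0.0, 0.0]
force: [-2.3, -0.2, 9.3]
gripper_width: -0.003
```

Call:
play_rows --pt "0 0 -1 0 0 0 0" --pt "0 0 -6 0 0 0 0" --pt "0 0 -25 0 0 0 0" --pt "0 0 -40 0 0 0 0" --pt "-20 -45 -20 0 0 0 0" --pt "-20 -55 0 0 0 0 0" --pt "-20 -55 0 0 0 0 0" --pt "0 -50 0 0 0 0 0" --pt "0 -30 0 0 0 0 0" --pt "0 0 0 0 0 0 0" --pt "0 0 0 0 0 0 0"

```text
t: 30.72
tool_pos: [0.4677, -0.0592, 0.2592]
eef_rot: [0.415, 0.91, 0.0, 0.0]
force: [-0.9, -0.4, 1.2]
gripper_width: 0.005
```

```bash
python3 - <<'E'
from m import *
t,d=get_image("top"); s,d2=get_image("side"); st=robot.get_state(); print(st["t"],st["tool_pos"],st["force"])
t0=cv2.imread("pics/top0.png")
cv2.imwrite("pics/c7.png",np.vstack([np.hstack([t[80:300,180:470],s[130:350,200:340]]),]).repeat(1,0) if 0 else cv2.resize(np.hstack([t[80:300,180:420],s[100:320,200:400]]),None,fx=1.8,fy=1.8,interpolation=cv2.INTER_CUBIC))
def grey(c): c=c.astype(int); return (c[...,1]-c[...,0]<18)
r=[cen("top",t,q,grey,20) for q in((229,191,20,20),(204,198,18,20),(222,218,20,18))]; print(r)
dr=cen("top",t,(220,203,18,18),lambda c:cv2.cvtColor(c,cv2.COLOR_BGR2GRAY)<50,2); print("drain",dr)
D=plane("top",dr[0][0],.1425)[0]
for q in r:
    if q: p=plane("top",q[0][0],.147)[0]; print(p.round(4),np.linalg.norm((p-D)[:2]).round(4))
P=cloud("top",d)
for u,v in((238,201),(213,207),(231,226)): print(np.median(P[v-2:v+3,u-2:u+3,2]).round(4))
E
```

```text
30.825 [ 0.46782647 -0.05884231  0.25891418] [ 0.36644873 -0.13349823 -0.87835663]
[[(array([238.39, 200.87]), [13.3, 14.3, 900.0])], [(array([212.93, 207.35]), [13.5, 14.2, 898.3])], [(array([231.12, 226.3 ]), [13.7, 14.3, 927.2])]]
drain [(array([227.78, 211.32]), [4.8, 5.3, 120.8])]
[0.6043 0.139  0.147 ] 0.0406
[0.5877 0.2087 0.147 ] 0.0415
[0.5353 0.1588 0.147 ] 0.0425
0.1504
0.1491
0.1508
```

View pics/c7.png

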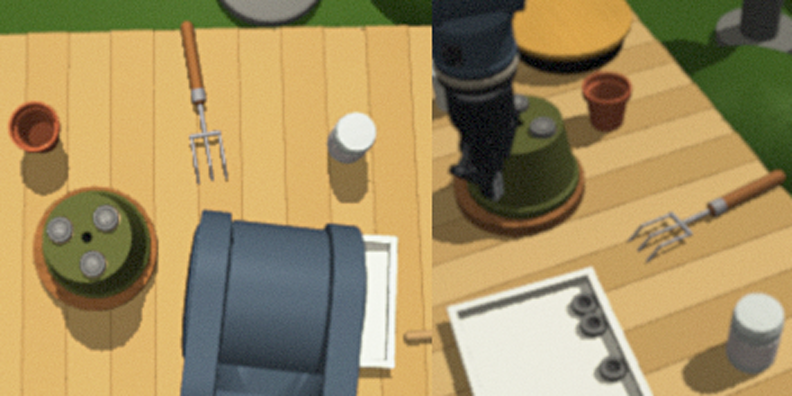

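The foot sits level with the other two, about 41 mm from the axis. The pot, screw feet and bystanders haven't moved, and the arm is clear, so I'm handing in.

```bash
python3 -c "
from rig import robot
print(robot.finish_job())"
```

```text
the job is handed in; nothing more can be done
None
```

The plain foot is home in the pot's empty seat, and I handed the job in at about 31 s of the 72 s allowed; no verdict is reported.

- **Slide:** I drew the foot about 67 mm out of the row with the shut fingertips. The force readings during the drag were 4.6–6.6 N. A picture showed it flat and clear, with the three screw feet still in the row.
- **Pick-up and placing:** I squeezed it from two directions to centre it, then lifted it into the seat. It touched down at the height expected for the seat floor.
- **Pressing:** I pressed it home for about 1.25 s, reading 8–10 N, with a peak reading of 9.7 N.

**Last checks:**
- The placed foot is 40.6 mm from the drain hole; the other two pot feet are at 41.5 and 42.5 mm.
- Its top reads 150 mm above the table, against 149 and 151 mm for the others.
- The drain hole and those two feet are within 0.1 px of where they started.
- By eye, the rake, tin and screw feet are undisturbed. The last picture showed only the end of the dibber and not the label cup.

**Disagreements:**
- The two cameras differed by 2–3 mm in position. I settled the seat's position by comparing against the foot's known position in the gripper.
- The foot's top was met about 0.7 mm lower than I had estimated.

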